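# Cross the polars of a bench polariscope

### The job

A watch crystal lies on the stage of the bench polariscope to be checked for strain. Switch the lamp on by pressing down the raised half of the green rocker switch, then push the lever of the analyser ring round its arc until its index line stands on the red mark of the scale, and leave it there with the hand clear. Push only, with the fingertips or the outside of the fingers: do not grip the lever or lift the analyser out of its collar, and leave the crystal and everything else on the bench where it is.

Things in the scene. Friction and masses are not known exactly. Their poses are not given: they have to be found in the camera images.
- polariscope: Bench polariscope, fixed. Origin on the bench below the optical axis (centre of stage, collar and analyser ring); z up, -x its front (switch side). Cream lamp housing x -185 to 125, y -85 to 85 mm, flat top 60 mm up; stage disc on it, radius 52 mm, top 65 mm up. Column (radius 13 mm) at x = 105 mm, top 190 mm up. No part but the analyser lever stands over the front of the housing.
- red_mark (a point): The red mark to set the lever to: a 5 mm wide radial red bar on the top of the fixed black collar and down its rim, in line with the switch (on the polariscope's -x side). The point is at its middle, 56 mm from the optical axis, 160 mm above the bench. The collar has outer radius 66 mm and reaches from 146 to 160 mm above the bench; its top bears a white scale, 5 degrees a division.
- switch (a joint): Lamp rocker in the front of the housing's top, rad: 0 = off, its right half (polariscope's -y side) raised; 0.40 = fully on, that half pressed level. Green, white line on the half to press; 26 mm (x) by 45 mm (y), pivot at x = -150, y = 0 mm, 63 mm above the bench. Stiff by friction (about 2 N at the pad), stays where it is left.
- switch_pad (a point): The place to press: top face of the rocker's raised half near its outer end (off: 13 mm to the -y side of the pivot, 80 mm above the bench, sloping up outwards at 0.4 rad, outer edge 5 mm further out; fully on: level, 18 mm to the -y side, 74 mm above the bench). Moves with the rocker.
- analyser_cell: The analyser cell (ring, dark filter and lever), which sits loose in the collar under its own weight of about 2 N: pulled upwards it lifts out. Does not turn with the ring. Origin on the optical axis, 146 mm above the bench.
- analyser (a joint): Angle of the analyser ring and its lever, rad: 0 = index line on the red mark (lever pointing to the polariscope's -x); positive = turned anticlockwise seen from above, lever pointing more to its -y side (1.57: straight to -y). Starts positive. Stops at -0.35 and 1.75. Turns with friction (about 1.4 N at the lever's middle), stays where it is left.
- lever_mid (a point): Middle of the lever's free part, 88 mm from the optical axis, 166 mm above the bench; its -x axis points outwards along the lever. Lever: level aluminium bar, black index line on top, 8 mm wide, 9 mm high (161.5 to 170.5 mm up), 40 to 114 mm from the axis; upright black finger knob, radius 6 mm, 110 mm from the axis (156 to 182 mm up). Its ring has radius 43.5 mm and rises to 168 mm.
- crystal: Bystander: loose watch crystal, clear glass disc 34 mm across, 4.5 mm high, lying on the stage below the analyser. Origin at the centre of its underside.
- loupe: Bystander: loose black eye loupe, 31 mm across, 24 mm high, standing on the left front of the housing's top, about 58 mm to the left (+y) of the switch. Origin at the centre of its underside.
- jar: Bystander: clear jar with white lid, 72 mm across, 70 mm high, on the bench left of the housing. Origin at the centre of its underside.
- screwdriver: Bystander: screwdriver with blue handle, 130 mm long, lying on the bench right of the housing. Its x axis runs along it.
- tweezers: Bystander: steel tweezers, 130 mm long, 8 mm high, lying on the bench at the left. Origin near its middle, on the bench.
- watch: Bystander: steel wristwatch on its closed bracelet, 65 mm by 46 mm, 46 mm high, on the bench at the right. Origin at the centre of its underside.
- movement: Bystander: brass clock movement, 95 x 75 mm, 43 mm high, lying on the bench at the right back. Origin at the centre of its underside.
- dish: Bystander: blue plastic parts dish, 90 mm across, 32 mm high, on the bench at the left back. Origin at the centre of its underside.

How it is judged:
On the way, in this order (a step that is already met when the one before it is completed fails the run):
1. the lamp is switched on at the rocker, the lever not yet on its mark (value of joint switch above 0.3 rad), for 0.2 s.
2. the lever is pushed round to the red mark (value of joint analyser between -0.06 and 0.06 rad), for 0.3 s.
At the end, for the whole second after the job is handed in: The rocker is pressed in (beyond 0.30 of its 0.40 rad), the lever stands still within 0.06 rad (3.4 degrees, about 4 mm at the scale) of the red mark, the analyser cell is seated in its collar, the crystal lies within 8 mm and the other bystanders within 15 mm of where they were (all of step 2 and value of joint switch above 0.3 rad and velocity of joint analyser between -0.05 and 0.05 rad/s and distance of analyser_cell from where it was at the start of the episode below 0.004 m and distance of crystal from where it was at the start of the episode below 0.008 m and distance of each of loupe, jar, screwdriver, tweezers, watch, movement, dish from where it was at the start of the episode below 0.015 m); the robot touches nothing.
It fails at once if the lever is gripped or forced (more than 18 N between the fingers and the analyser) (contact force between the fingers and analyser_cell above 18 N).
It fails at once if the analyser is lifted in its collar by more than 4 mm (distance of analyser_cell from where it was at the start of the episode above 0.004 m).
It fails at once if the crystal is moved by more than 8 mm (distance of crystal from where it was at the start of the episode above 0.008 m).
It fails at once if a bystander is moved or lifted by more than 15 mm (distance of any of loupe, jar, screwdriver, tweezers, watch, movement, dish from where it was at the start of the episode above 0.015 m).
It also fails if it takes over 54 s, if anything falls off the work surface, if the arm or the gripper's body presses on something with over 40 N, if the wrist force passes 120 N, or if a joint passes its speed limit or range.

### The arm

A 6-joint arm with a two-finger parallel gripper is mounted at the origin on the work surface. World frame = base frame: x ahead of the robot, y to its left, z up, the work surface at z = 0. Lengths are in m, angles in rad, forces in N, time in s.
With the tool pointing down it reaches from about 0.35 to 0.775 m from the base axis. Payload 7.3 kg.
Tool frame: the origin (TCP) lies at the very end of the fingers, on their centre line; the grasp point (between the pads) lies 19 mm behind it; z points along the fingers, y is the direction in which the jaws open and shut (so a half turn about z gives the same grasp; the last joint's range is limited). The gripper opens to 92 mm and grips with 3 to 60 N. Pads are 19 mm wide; open, the fingers measure 130 mm over their backs; the gripper's body (75 mm by 190 mm) begins 47 mm behind the grasp point.
Start: joints at [-1.402, 0.342, 1.524, -0, 1.275, -0.146], TCP at [0.163, -0.499, 0.227] pointing down, gripper open.
Joint ranges: [-2.53, 2.53], [-0.77, 2.02], [0.04, 2.7], [-1, 4.14], [0.28, 2.66], [-3.11, 3.11]. Speed limits (rad/s): [2.57, 2.57, 3.14, 3.14, 3.14, 3.14].

### API

Orientations are given as a rotation vector (axis times angle).
In Python, from cell import telemetry, cams, ctrl gives the robot as it stands.
- The arm moves only by the tool play_rows, never from a script. Its argument "rows" is a list of rows, each a list of 5 numbers: the finger opening in m, from 0 to 0.0918, then the shift along the world's x, y, z in m, then the turn about the world's z in degrees. In form: [[jaw, tx, ty, tz, roll], ...]. A call has exactly 5 rows; each row shifts and turns the commanded pose from where the row before left it; what a row does not reach is not made up. A row lasts 1/10 s, in which the tool goes at most 50 mm and 8.59 degrees, less where a joint would pass 70% of its speed; a pose out of reach is approached as far as the arm can. A call with a gripper value outside its range is refused whole. The fingers move at their own pace and stop on an object; "grip_force" is the grip in N (left out, the last holds). Time passes only in rows, so rows that do not move let the fingers close, or fill a call up. It gives the time, the measured TCP pose, the force and the opening at its end, in the units of the state.
- telemetry.observe(): the state, without advancing time (a new reading comes with each control period).
- cams.capture(name): name is "scene" or "side" or "wrist"; returns a dict with "color" (384x512x3 uint8, blue, green, red), "vfov" (degrees; the focal length in pixels is half the picture's height over the tangent of half this angle, whatever the lens; pixels are square), "cx", "cy" (the principal point, pixels), "position" and "orientation" of the camera in the world; the wrist camera has in their place "tool_from_camera" (4x4, takes a point from camera to tool coordinates, whose origin is the TCP and whose axes are the flange's). Camera axes: x right, y down, z forward; pixel columns grow to the right and rows downward; lengths in m; the calibration is good to about 2 mm. A picture is of the moment at which its call begins: read the wrist's pose just before it. There is no depth.
- ctrl.sign_off(): hands the job in, once; it reports no verdict.
The state is a dict: "time_s": time; "joint_pos": joint angles; "qd": joint speeds; "tau": joint torques, N m; "tool_pos": TCP position; "ee_rot": TCP orientation; "force": force on the tool from outside, world axes, zero at the start; "wrist_torque": the same for the moment, N m; "gripper_width": opening from 0.0 (shut) to 1.0 (fully open).
Only numpy, scipy, OpenCV 4.12 (cv2) and the standard library are available. Lean on these libraries where they do the work, as an engineer would, in place of code of your own. Each camera call takes 0.05 s, during which the arm holds its last target.

## Working session

There is one attempt and no reset: what is moved stays moved. The work goes in short steps, Python scripts to look and compute and a tool call to move; the robot and the scene stay as the last step left them, time stands still between calls to the robot, and variables do not carry over. Pictures are saved under pics/ and viewed, and the job is handed in when it is done.

Besides the shell and the picture viewer there is one more tool, called after "Request:" as name([rows], argument=value, ...), one row to a line, values as JSON. play_rows: Moves the arm, as the interface text tells. Its arguments: {"type":"object","properties":{"rows":{"type":"array","items":{"type":"array","items":{"type":"number"}}},"grip_force":{"type":"number"}},"required":["rows"]}

```bash
mkdir -p pics; ls; python3 - <<'E'
from cell import telemetry, cams, ctrl
import cv2
s=telemetry.observe(); print(s)
for n in ["scene","side","wrist"]:
    c=cams.capture(n); cv2.imwrite(f"pics/{n}0.png",c["color"]); print({k:v for k,v in c.items() if k!="color"})
E
```

```text
pics
{'time_s': 0.0, 'joint_pos': array([-1.40197209e+00,  3.42742738e-01,  1.52502607e+00, -1.50922722e-05,
        1.27538012e+00, -1.45989512e-01]), 'qd': array([ 7.59062117e-05, -1.25200911e-04, -1.91717715e-03,  1.68626007e-03,
        6.57096973e-04, -4.88429120e-04]), 'tau': array([-1.21436555e-03, -4.31245637e+01, -2.44223785e+01,  7.15371617e-02,
        5.58959472e-02, -1.60667018e-04]), 'tool_pos': array([ 0.16251361, -0.49878611,  0.22603141]), 'ee_rot': array([-3.10121558e+00, -4.92231653e-01,  5.05583486e-05]), 'force': array([-0.71299116, -0.2685382 , -0.0272186 ]), 'wrist_torque': array([-0.02419771,  0.06420655, -0.03229183]), 'gripper_width': 0.99753040443847}
{'vfov': 56.50927817086601, 'cx': 251.78112880070685, 'cy': 192.27825522258001, 'position': array([ 1.26774677, -0.16362132,  0.85178893]), 'orientation': array([-1.92388423, -1.55492892,  0.65374592])}
{'vfov': 50.25010902345655, 'cx': 258.00677556541814, 'cy': 186.27495233468647, 'position': array([0.05241493, 0.56812565, 0.88668839]), 'orientation': array([-0.97456563,  2.47347379, -1.04420532])}
{'vfov': 60.922252439273606, 'cx': 258.06502034161394, 'cy': 188.73140695835167, 'tool_from_camera': array([[ 5.40624330e-04, -9.59832862e-01, -2.80571888e-01,
         7.55418442e-02],
       [ 9.99999584e-01,  3.12773551e-04,  8.56870495e-04,
        -3.49910924e-04],
       [-7.34696995e-04, -2.80572234e-01,  9.59832632e-01,
        -1.58129378e-01],
       [ 0.00000000e+00,  0.00000000e+00,  0.00000000e+00,
         1.00000000e+00]])}
```

View pics/scene0.png

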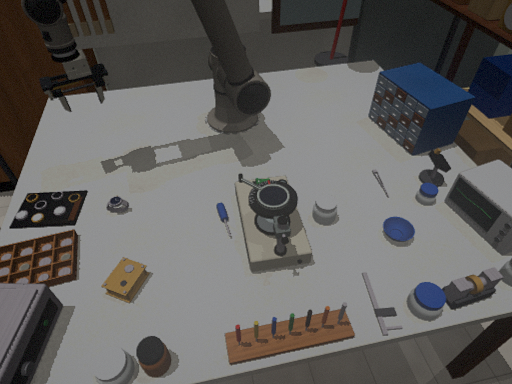

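View pics/side0.png

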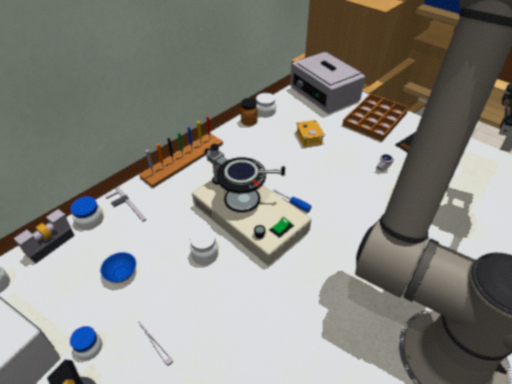

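View pics/wrist0.png

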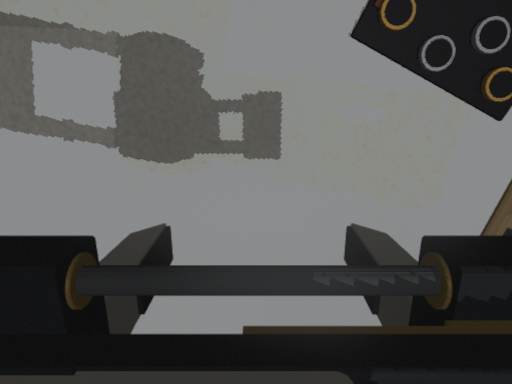

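The scene view shows the polariscope around (270,215), with its switch side towards the robot. The side view shows the green rocker at (282,227) and the lever pointing right to about (283,171). I'll enlarge both.

```bash
python3 - <<'E'
import cv2
a=cv2.imread("pics/scene0.png")[160:275,200:350]; b=cv2.imread("pics/side0.png")[130:265,180:330]
cv2.imwrite("pics/sc_z.png",cv2.resize(a,None,fx=5,fy=5,interpolation=cv2.INTER_CUBIC)[:600])
cv2.imwrite("pics/si_z.png",cv2.resize(b,None,fx=4.4,fy=4.4,interpolation=cv2.INTER_CUBIC)[:600])
E
```

```text
(no output)
```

View pics/sc_z.png

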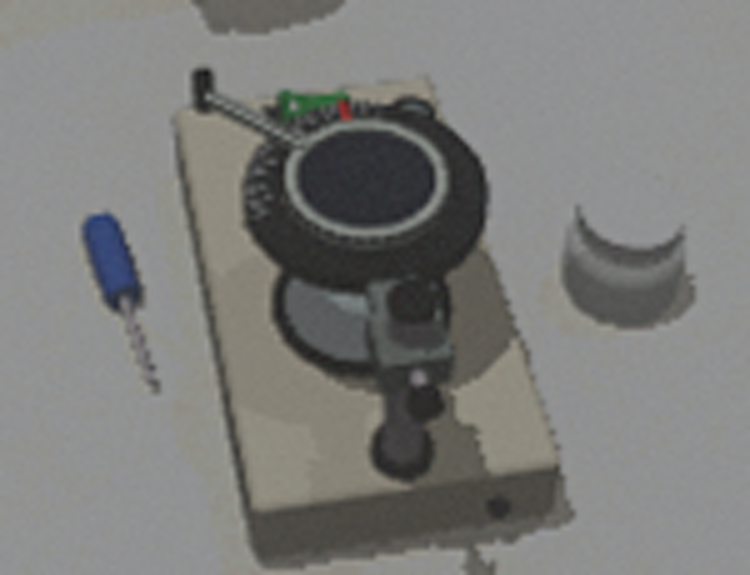

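View pics/si_z.png

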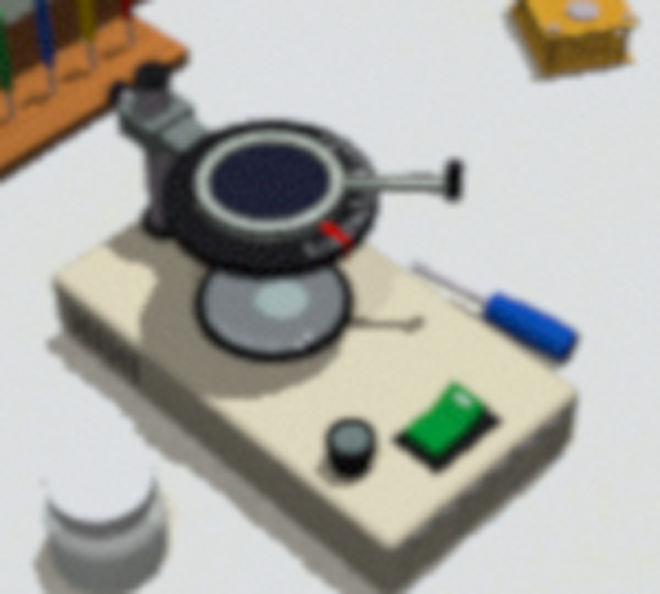

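The crops show the following:

| Feature | Scene crop px | Side crop px |
|---|---|---|
| Silver ring centre | (366,180) | (269,182) |
| Red mark | (345,110) | (337,234) |
| Knob top | (203,72) | (455,165) |
| Rocker's white line | – | (463,400) |

Housing corners are also clear in both.

```bash
cat >h.py <<'E'
import numpy as np
from scipy.spatial.transform import Rotation as R
def cam(c,pos=None,rot=None):
    f=192/np.tan(np.radians(c["vfov"])/2); return f,c["cx"],c["cy"]
def ray(c,u,v,rot,):
    f,cx,cy=cam(c); return rot@np.array([(u-cx)/f,(v-cy)/f,1.])
def plane(c,u,v,z,pos=None,rot=None):
    if pos is None: pos=c["position"]; rot=R.from_rotvec(c["orientation"]).as_matrix()
    d=ray(c,u,v,rot); return pos+d*(z-pos[2])/d[2]
def wristpose(c,s):
    T=c["tool_from_camera"]; r=R.from_rotvec(s["ee_rot"]).as_matrix()
    return s["tool_pos"]+r@T[:3,3], r@T[:3,:3]
def proj(c,p,pos=None,rot=None):
    if pos is None: pos=c["position"]; rot=R.from_rotvec(c["orientation"]).as_matrix()
    f,cx,cy=cam(c); q=rot.T@(np.array(p)-pos); return np.array([cx+f*q[0]/q[2],cy+f*q[1]/q[2]])
E
python3 - <<'E'
from h import *
from cell import cams,telemetry
S=cams.capture("scene"); D=cams.capture("side")
np.set_printoptions(precision=4,suppress=True)
sc=lambda x,y:(200+x/5,160+y/5); sd=lambda x,y:(180+x/4.4,130+y/4.4)
for n,z,a,b in [("ring",.168,(366,180),(269,182)),("red",.160,(345,110),(337,234)),("knobtop",.182,(203,70),(455,163)),("FR",.06,(180,115),(577,397)),("FL",.06,(430,80),(392,548)),("BL",.06,(556,465),(55,280)),("BR",.06,(250,512),None),("white",.08,None,(463,400)),("sd tip/handle",.01,(110,255),(535,325))]:
    print(n,a and plane(S,*sc(*a),z),b and plane(D,*sd(*b),z))
print(telemetry.observe()["time_s"])
E
```

```text
ring [0.6366 0.0123 0.168 ] [0.6256 0.0172 0.168 ]
red [0.5744 0.0161 0.16  ] [0.5713 0.0161 0.16  ]
knobtop [ 0.5482 -0.0586  0.182 ] [ 0.5461 -0.0587  0.182 ]
FR [ 0.4554 -0.0614  0.06  ] [ 0.4388 -0.0549  0.06  ]
FL [0.4591 0.1022 0.06  ] [0.446 0.105 0.06 ]
BL [0.7617 0.0873 0.06  ] [0.7465 0.0958 0.06  ]
BR [ 0.7556 -0.0769  0.06  ] None
white None [0.4772 0.0079 0.08  ]
sd tip/handle [ 0.5188 -0.1197  0.01  ] [ 0.5217 -0.124   0.01  ]
0.25
```

Request:
play_rows([
  [0,0.01,0.02,0.03,-4],
  [0,0.01,0.02,0.03,-4],
  [0,0.02,0.035,0.014,-4],
  [0,0.02,0.035,0,-4],
  [0,0.02,0.035,0,-4],
], grip_force=10)

```text
time_s: 0.75
tool_pos: [0.2431, -0.353, 0.3012]
ee_rot: [3.14, -0.059, 0.001]
force: [0.1, -0.0, -0.6]
gripper_width: 0.612
```

Request:
play_rows([
  [0,0.022,0.036,0,0],
  [0,0.022,0.036,0,0],
  [0,0.022,0.036,0,0],
  [0,0.022,0.036,0,0],
  [0,0.022,0.036,0,0],
])

```text
time_s: 1.25
tool_pos: [0.3531, -0.1726, 0.3009]
ee_rot: [3.141, -0.054, 0.001]
force: [1.0, -0.1, -0.0]
gripper_width: 0.175
```

Request:
play_rows([
  [0,0.025,0.036,0,0],
  [0,0.025,0.036,0,0],
  [0,0.025,0.036,0,0],
  [0,0.025,0.036,0,0],
  [0,0.015,0.03,0,0],
])

```text
time_s: 1.75
tool_pos: [0.4687, 0.0019, 0.3006]
ee_rot: [-3.141, 0.052, -0.0]
force: [0.5, -0.7, -0.2]
gripper_width: 0.008
```

Request:
play_rows([
  [0,0,0,0,0],
  [0,0,0,0,0],
  [0,0,0,0,0],
  [0,0,0,0,0],
  [0,0,0,0,0],
])

```text
time_s: 2.25
tool_pos: [0.4673, -0.0011, 0.3009]
ee_rot: [3.141, -0.056, 0.0]
force: [-0.2, -0.5, -0.1]
gripper_width: 0.005
```

```bash
python3 - <<'E'
from h import *
from cell import cams,telemetry
import cv2,pickle
s=telemetry.observe(); c=cams.capture("wrist"); pickle.dump((s,c),open("w1.pkl","wb"))
print(s["tool_pos"],s["ee_rot"],s["gripper_width"],R.from_rotvec(s["ee_rot"]).as_matrix())
cv2.imwrite("pics/w1.png",cv2.resize(c["color"],None,fx=1.5,fy=1.5))
E
```

```text
[ 0.46731826 -0.00111415  0.30092636] [ 3.14082142e+00 -5.63968840e-02  4.35169506e-04] 0.004852637530751379 [[ 9.99355327e-01 -3.59006478e-02  2.72260284e-04]
 [-3.59005744e-02 -9.99355330e-01 -2.69838448e-04]
 [ 2.81772141e-04  2.59890190e-04 -9.99999927e-01]]
```

View pics/w1.png

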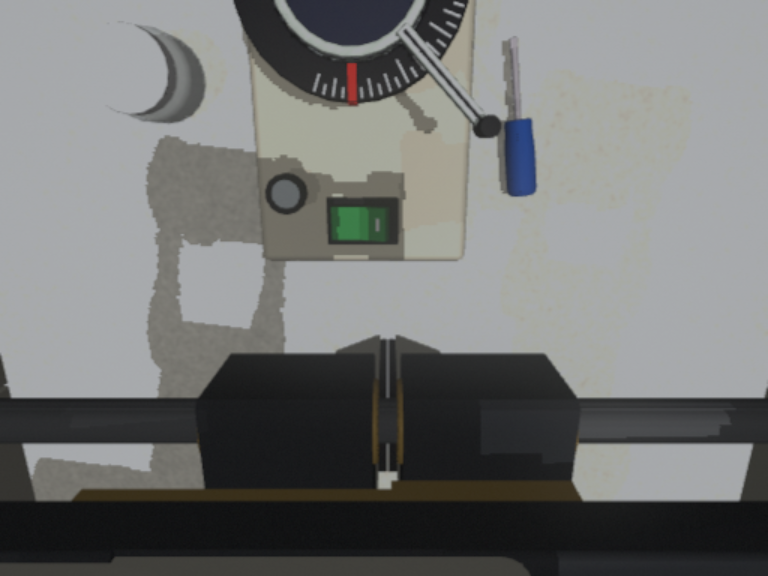

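The wrist view shows the red mark at (352,80), rocker green x 335–390 and y 205–243, white line at (378,225), knob top at (487,126), and lever root at (405,32).

```bash
python3 - <<'E'
from h import *
import pickle
np.set_printoptions(precision=4,suppress=True)
s,c=pickle.load(open("w1.pkl","rb")); p,r=wristpose(c,s)
P={}
for n,z,u,v in [("redin",.16,352,63),("redmid",.16,352,80),("redout",.16,352,97),("knob",.182,487,124),("levroot",.1705,407,33),("levmid",.1705,450,82),("white",.082,378,225),("rockL",.074,335,224),("rockR",.08,389,224),("FR",.06,463,259),("FL",.06,267,259),("R2",.06,472,90),("L2",.06,256,120),("sd",.01,522,160),("loupe",.084,286,193)]:
    P[n]=plane(c,u/1.5,v/1.5,z,p,r); print(n,P[n])
E
```

```text
redin [0.585  0.0144 0.16  ]
redmid [0.5762 0.0149 0.16  ]
redout [0.5671 0.0154 0.16  ]
knob [ 0.5491 -0.0578  0.182 ]
levroot [ 0.5973 -0.0164  0.1705]
levmid [ 0.5721 -0.0393  0.1705]
white [0.4799 0.0054 0.082 ]
rockL [0.4805 0.0396 0.074 ]
rockR [ 0.48   -0.0031  0.08  ]
FR [ 0.445 -0.064  0.06 ]
FL [0.4509 0.0999 0.06  ]
R2 [ 0.5771 -0.0698  0.06  ]
L2 [0.5613 0.0969 0.06  ]
sd [ 0.5215 -0.1234  0.01  ]
loupe [0.507 0.074 0.084]
```

Request:
play_rows([
  [0,0.005,0.001,-0.04,0],
  [0,0.005,0.001,-0.05,0],
  [0,0,0,-0.05,0],
  [0,0,0,-0.04,0],
  [0,0,0,-0.02,0],
])

```text
time_s: 2.8
tool_pos: [0.4754, 0.0016, 0.0978]
ee_rot: [-3.14, 0.055, 0.008]
force: [-0.1, 0.1, 0.3]
gripper_width: 0.006
```

Request:
play_rows([
  [0,0,0,-0.005,0],
  [0,0,0,-0.003,0],
  [0,0,0,0,0],
  [0,0,0,0,0],
  [0,0,0,0,0],
])

```text
time_s: 3.3
tool_pos: [0.4783, 0.0017, 0.0941]
ee_rot: [3.141, -0.054, 0.004]
force: [-0.7, 0.1, -0.7]
gripper_width: 0.001
```

```bash
python3 - <<'E'
from h import *
from cell import cams,telemetry
import cv2,pickle
s=telemetry.observe(); c=cams.capture("wrist"); d=cams.capture("side")
print(s["tool_pos"],s["force"])
b=d["color"][170:290,210:360]
cv2.imwrite("pics/p2.png",np.hstack([cv2.resize(c["color"],(512,384))[:,:400],cv2.resize(b,(400,384))]) if 1 else 0)
E
```

```text
[0.47827301 0.00166015 0.0941006 ] [-0.70031895  0.10553141 -0.65502987]
```

View pics/p2.png

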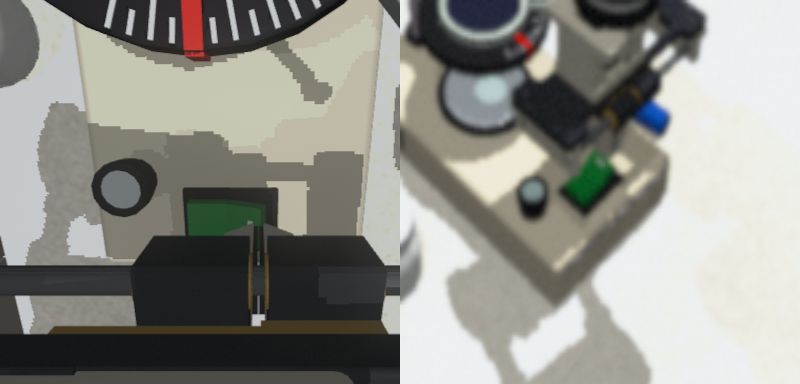

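The fingertip at (255,225) lies over the raised right part of the green rocker, whose right edge is at column 267. I'll press now.

Request:
play_rows([
  [0,0,0,-0.005,0],
  [0,0,0,-0.004,0],
  [0,0,0,-0.003,0],
  [0,0,0,-0.003,0],
  [0,0,0,0,0],
])

```text
time_s: 3.9
tool_pos: [0.4774, 0.0018, 0.0776]
ee_rot: [-3.141, 0.054, 0.001]
force: [0.5, -0.3, 0.2]
gripper_width: 0.004
```

Request:
play_rows([
  [0,0,0,-0.003,0],
  [0,0,0,-0.002,0],
  [0,0,0,-0.001,0],
  [0,0,0,0,0],
  [0,0,0,0,0],
])

```text
time_s: 4.4
tool_pos: [0.4779, 0.0016, 0.074]
ee_rot: [3.14, -0.053, 0.003]
force: [-6.9, -1.4, 22.8]
gripper_width: 0.005
```

The 22.8 N reaction at z = 0.074 fits the rocker bottoming out fully on. I'll lift and look.

Request:
play_rows([
  [0,0,0,0.03,0],
  [0,0,-0.01,0.05,0],
  [0,0,-0.03,0.05,0],
  [0,0,-0.04,0.05,0],
  [0,0,-0.04,0.02,0],
])

```text
time_s: 4.9
tool_pos: [0.4784, -0.1053, 0.2564]
ee_rot: [3.14, -0.051, 0.008]
force: [-0.1, 0.0, -0.6]
gripper_width: 0.003
```

Request:
play_rows([
  [0,0,0,0,0],
  [0,0,0,0,0],
  [0,0,0,0,0],
  [0,0,0,0,0],
  [0,0,0,0,0],
])

```text
time_s: 5.4
tool_pos: [0.4773, -0.1039, 0.2522]
ee_rot: [-3.141, 0.051, 0.002]
force: [0.0, 1.0, 0.5]
gripper_width: 0.006
```

```bash
python3 - <<'E'
from h import *
from cell import cams,telemetry
import cv2,pickle
s=telemetry.observe(); c=cams.capture("wrist"); d=cams.capture("side")
print(s["tool_pos"],s["force"]); pickle.dump((s,c),open("w2.pkl","wb"))
b=d["color"][130:265,200:330]
cv2.imwrite("pics/p3.png",cv2.resize(c["color"],None,fx=1.5,fy=1.5));cv2.imwrite("pics/p3s.png",cv2.resize(b,None,fx=4,fy=4,interpolation=2))
E
```

```text
[ 0.47732909 -0.10390004  0.25217121] [0.01323512 0.99536469 0.52156693]
```

View pics/p3.png

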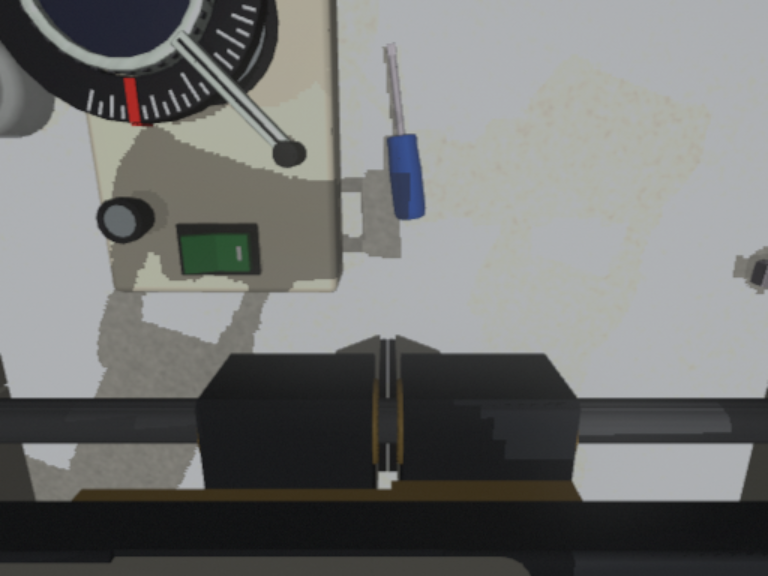

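View pics/p3s.png

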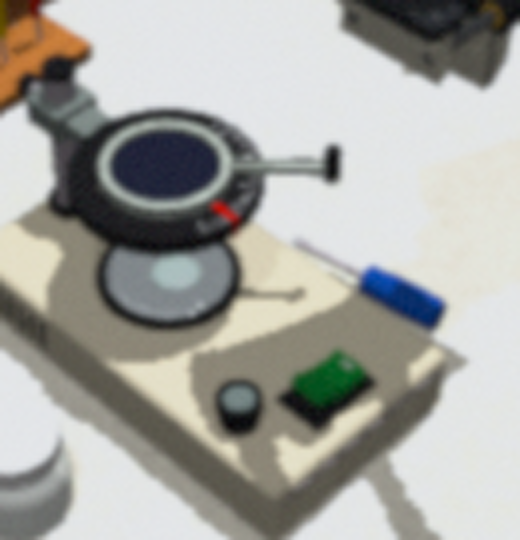

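The white line is now at (239,254) and the green face looks flat in both views, so the rocker is on. The lever is untouched, with its knob at (289,152). Next I'll position the closed fingers on the lever's -y side, outboard of the collar.

Request:
play_rows([
  [0,0.03,0.001,0,0],
  [0,0.03,0.001,0,0],
  [0,0.03,0.001,-0.02,0],
  [0,0.004,0.001,-0.03,0],
  [0,0,0.001,-0.03,0],
])

```text
time_s: 6.0
tool_pos: [0.5726, -0.0995, 0.1715]
ee_rot: [3.141, -0.052, 0.001]
force: [-0.6, -1.0, -0.5]
gripper_width: 0.009
```

Request:
play_rows([
  [0,0,0,-0.012,0],
  [0,0,0,0,0],
  [0,0,0,0,0],
  [0,0,0,0,0],
  [0,0,0,0,0],
])

```text
time_s: 6.5
tool_pos: [0.5722, -0.1002, 0.1625]
ee_rot: [3.14, -0.054, 0.004]
force: [0.1, 0.1, 0.2]
gripper_width: 0.002
```

```bash
python3 - <<'E'
from h import *
from cell import cams,telemetry
import cv2,pickle
np.set_printoptions(precision=4,suppress=True)
s,c=pickle.load(open("w2.pkl","rb")); p,r=wristpose(c,s)
for n,z,u,v in [("white",.075,239,254),("red",.16,132,95),("redin",.16,130,78),("knob",.182,289,150)]: print(n,plane(c,u/1.5,v/1.5,z,p,r))
s=telemetry.observe(); c=cams.capture("wrist"); d=cams.capture("side"); e=cams.capture("scene")
print(s["tool_pos"],s["force"])
cv2.imwrite("pics/p4.png",cv2.resize(c["color"],None,fx=1.5,fy=1.5))
b=d["color"][120:220,200:330];e=e["color"][140:240,190:320]
cv2.imwrite("pics/p4s.png",cv2.resize(np.hstack([b,e]),None,fx=3,fy=3,interpolation=2))
for h in (8,19):
  for th in np.linspace(.74,0,8):
    u=np.array([-np.cos(th),-np.sin(th)]); n=np.array([np.sin(th),-np.cos(th)])
    l=94*u+4*n+[9.5,-h]; a=np.radians(-2.05)
    w=np.array([632,12])+np.array([[np.cos(a),-np.sin(a)],[np.sin(a),np.cos(a)]])@l; print(h,round(th,2),w.round(1))
E
```

```text
white [0.4792 0.     0.075 ]
red [0.5772 0.0151 0.16  ]
redin [0.5848 0.0147 0.16  ]
knob [ 0.5498 -0.062   0.182 ]
[ 0.5722 -0.1002  0.1625] [0.0785 0.0748 0.1986]
8 0.74 [572.2 -60.2]
8 0.63 [565.8 -52.6]
8 0.53 [560.3 -44.3]
8 0.42 [555.7 -35.5]
8 0.32 [552.  -26.3]
8 0.21 [549.4 -16.7]
8 0.11 [547.7  -6.9]
8 0.0 [547.1   3. ]
19 0.74 [571.8 -71.2]
19 0.63 [565.4 -63.6]
19 0.53 [559.9 -55.3]
19 0.42 [555.3 -46.5]
19 0.32 [551.6 -37.3]
19 0.21 [549.  -27.7]
19 0.11 [547.3 -17.9]
19 0.0 [546.7  -8. ]
```

View pics/p4.png

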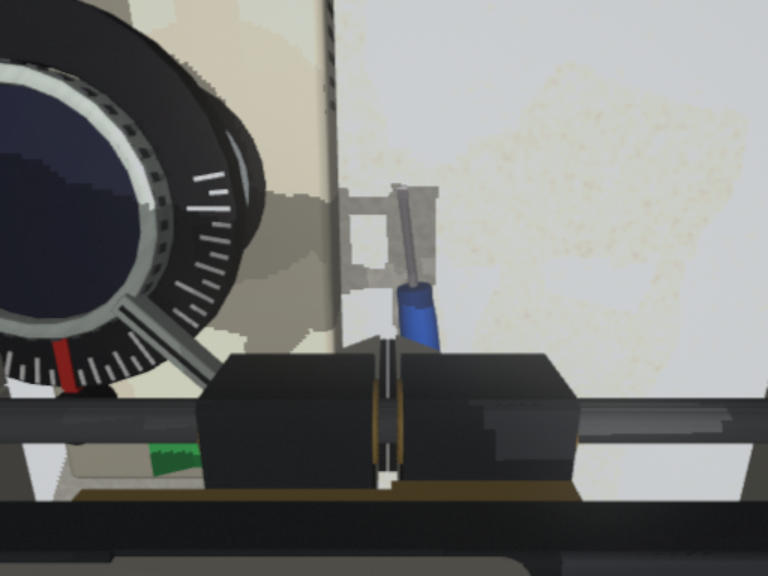

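View pics/p4s.png

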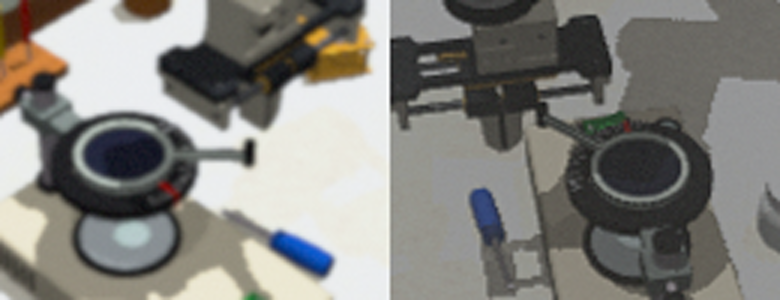

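No contact yet: the lever runs from (125,300) to (210,380) and the fingers are to its right. I'll lower slightly and advance slowly.

Request:
play_rows([
  [0,0,0.01,-0.003,0],
  [0,0,0.01,0,0],
  [0,0,0.005,0,0],
  [0,0,0.003,0,0],
  [0,0,0,0,0],
])

```text
time_s: 7.15
tool_pos: [0.5716, -0.0713, 0.158]
ee_rot: [3.141, -0.052, 0.0]
force: [-0.2, 0.1, 0.5]
gripper_width: 0.008
```

Request:
play_rows([
  [0,-0.001,0.003,0,0],
  [0,-0.002,0.002,0,0],
  [0,-0.002,0.002,0,0],
  [0,-0.001,0.001,0,0],
  [0,0,0,0,0],
])

```text
time_s: 7.65
tool_pos: [0.5655, -0.0639, 0.1581]
ee_rot: [3.141, -0.054, 0.001]
force: [2.1, -1.0, 0.5]
gripper_width: 0.006
```

```bash
cat > look.py <<'E'
from h import *
from cell import cams,telemetry
import cv2,sys
s=telemetry.observe(); c=cams.capture("wrist"); d=cams.capture("side"); e=cams.capture("scene")
print(s["time_s"],s["tool_pos"],s["force"])
b=d["color"][120:220,200:330];e=e["color"][140:240,190:320]
m=np.hstack([cv2.resize(b,(390,300),interpolation=2),cv2.resize(e,(390,300),interpolation=2)])
w=c["color"][90:290,0:520]; w=cv2.resize(w,(780,300),interpolation=2)
cv2.imwrite(sys.argv[1],np.vstack([w,m]))
E
python3 look.py pics/p5.png
```

```text
7.65 [ 0.56551997 -0.06391729  0.15810893] [ 2.05910461 -1.03513266  0.47787203]
```

View pics/p5.png

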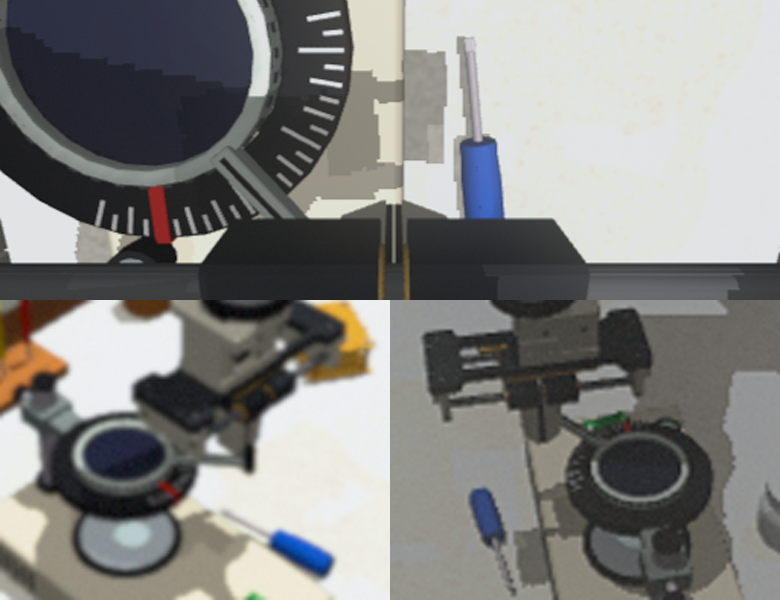

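Contact is made: a reaction of about 2.3 N, normal to the lever, with almost no vertical force. I'll follow the arc.

Request:
play_rows([
  [0,-0.002,0.003,0,0],
  [0,-0.002,0.003,0,0],
  [0,-0.002,0.003,0,0],
  [0,-0.002,0.003,0,0],
  [0,-0.002,0.003,0,0],
])

```text
time_s: 8.3
tool_pos: [0.5554, -0.0487, 0.1579]
ee_rot: [3.141, -0.054, 0.0]
force: [0.6, -1.7, -0.3]
gripper_width: 0.005
```

Request:
play_rows([
  [0,-0.001,0.003,0,0],
  [0,-0.001,0.003,0,0],
  [0,-0.001,0.003,0,0],
  [0,-0.001,0.003,0,0],
  [0,0,0,0,0],
])

```text
time_s: 8.8
tool_pos: [0.5513, -0.0365, 0.158]
ee_rot: [-3.141, 0.053, 0.001]
force: [-0.6, -1.4, -0.1]
gripper_width: 0.005
```

```bash
python3 look.py pics/p6.png
```

```text
8.8 [ 0.55130924 -0.03654481  0.15795208] [-0.5648064  -1.41114314 -0.12360889]
```

View pics/p6.png

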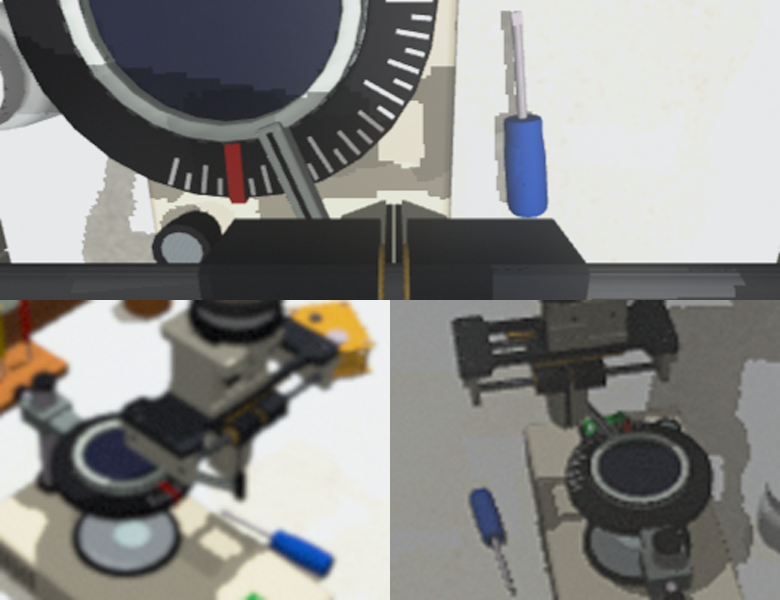

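The lever follows. It runs from (272,130) to (318,215), and the red mark is at (236,172). Measuring the angle:

```bash
cat > ang.py <<'E'
from h import *
from cell import cams,telemetry
import sys
s=telemetry.observe(); c=cams.capture("wrist"); p,r=wristpose(c,s)
x1,y1,x2,y2,rx1,ry1,rx2,ry2=map(float,sys.argv[1:9])
w=lambda x,y,z:plane(c,x/1.5,90+y/1.5,z,p,r)
a,b,q,q2=w(x1,y1,.1705),w(x2,y2,.1705),w(rx1,ry1,.16),w(rx2,ry2,.16)
print(a,b,q,q2)
A=lambda d:np.arctan2(-d[1],-d[0])*-1
# direction outward angle: positive toward -y
f=lambda d:np.arctan2(-d[1],-d[0])
print("lever dir",f(b-a),"red dir",f(q2-q),"frame -0.0358")
C=np.array([.632,.012,0])
print("about centre: lever",f((b-C)),f(a-C)," red",f(q-C),f(q2-C))
E
python3 ang.py 272 130 318 215 234 147 238 195
```

```text
[ 0.5914837  -0.00278373  0.1705    ] [ 0.56280986 -0.01479558  0.1705    ] [0.58355197 0.01301945 0.16      ] [0.56650123 0.01372436 0.16      ]
lever dir 0.3967038786248634 red dir -0.04131825212042711 frame -0.0358
about centre: lever 0.36948826251123895 0.3498720181925589  red -0.021039005130478093 -0.026320471298473796
```

Request:
play_rows([
  [0,0,0.004,0,0],
  [0,0,0.004,0,0],
  [0,0,0.004,0,0],
  [0,0,0.004,0,0],
  [0,0,0.004,0,0],
])

```text
time_s: 9.5
tool_pos: [0.5515, -0.0165, 0.158]
ee_rot: [3.141, -0.054, -0.0]
force: [-0.4, -1.3, 2.6]
gripper_width: 0.006
```

Request:
play_rows([
  [0,0,0.003,0,0],
  [0,0,0.002,0,0],
  [0,0,0,0,0],
  [0,0,0,0,0],
  [0,0,0,0,0],
])

```text
time_s: 10.0
tool_pos: [0.5518, -0.0119, 0.1579]
ee_rot: [-3.141, 0.054, -0.001]
force: [-0.6, -0.1, 0.7]
gripper_width: 0.004
```

```bash
python3 look.py pics/p7.png
```

```text
10.0 [ 0.55175633 -0.01189847  0.1579447 ] [-0.58045929 -0.08096183  0.70572219]
```

View pics/p7.png

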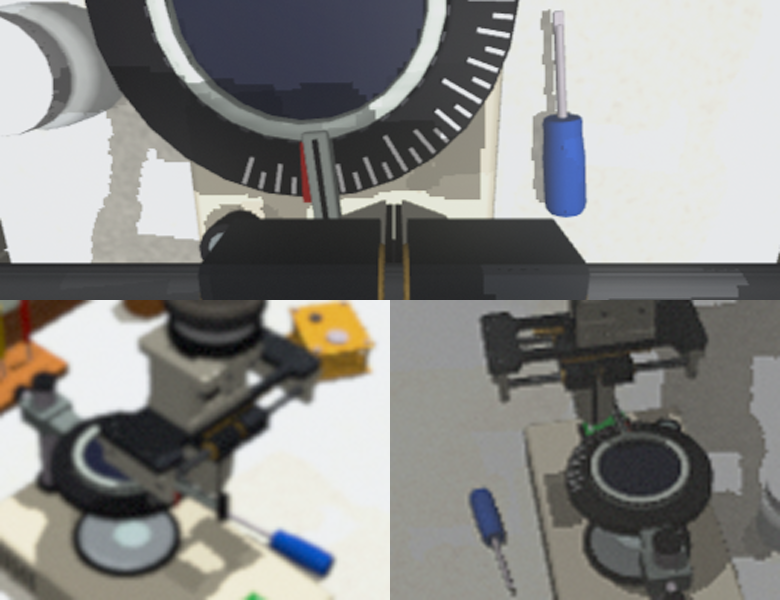

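```bash
python3 ang.py 316 138 325 215 306 147 308 195; python3 - <<'E'
from cell import cams
import cv2
c=cams.capture("wrist"); cv2.imwrite("pics/z7.png",cv2.resize(c["color"][160:250,170:290],None,fx=6,fy=6,interpolation=cv2.INTER_CUBIC))
E
```

```text
[0.58859096 0.00874118 0.1705    ] [0.56282934 0.00775838 0.1705    ] [0.58284363 0.0139553  0.16      ] [0.56579203 0.01464304 0.16      ]
lever dir 0.03813121112469038 red dir -0.040311199988995655 frame -0.0358
about centre: lever 0.06124440950793577 0.07493188533555363  red -0.03975621795059065 -0.03989915371746114
```

View pics/z7.png

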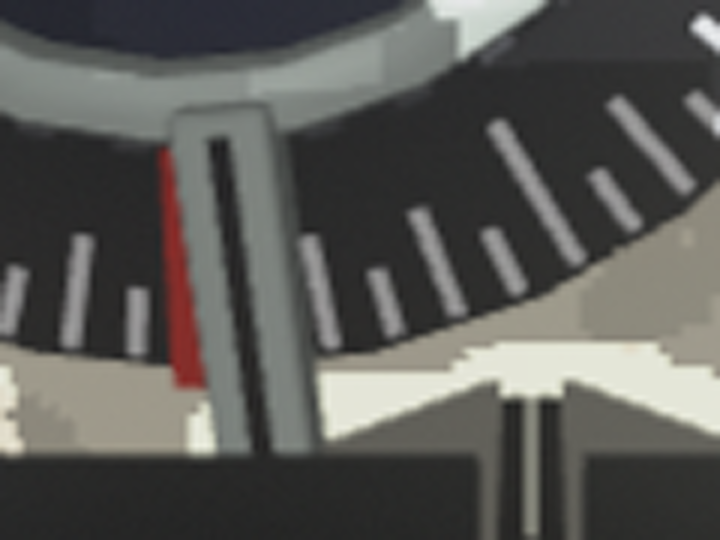

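The lever is about 0.09 rad short of the mark, since its line still stands right of the red bar. I'll nudge another 6 mm.

Request:
play_rows([
  [0,0,0.002,0,0],
  [0,0,0.002,0,0],
  [0,0,0.002,0,0],
  [0,0,0,0,0],
  [0,0,0,0,0],
])

```text
time_s: 10.75
tool_pos: [0.5515, -0.0058, 0.1579]
ee_rot: [-3.141, 0.054, 0.0]
force: [0.1, -0.8, 0.5]
gripper_width: 0.007
```

```bash
python3 look.py pics/p8.png;  python3 - <<'E'
from cell import cams
import cv2
c=cams.capture("wrist"); cv2.imwrite("pics/z8.png",cv2.resize(c["color"][160:250,170:290],None,fx=6,fy=6,interpolation=cv2.INTER_CUBIC))
E
```

```text
10.75 [ 0.55148431 -0.0058107   0.15791217] [ 0.11179826 -0.75145116  0.52848008]
```

View pics/z8.png

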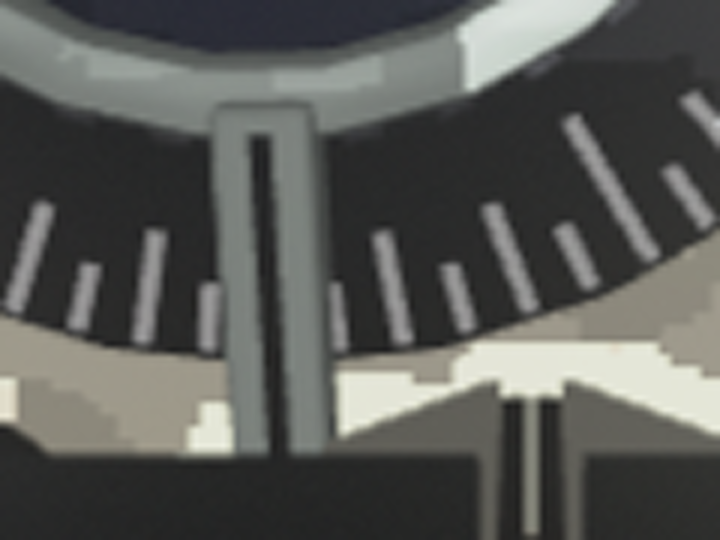

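```bash
python3 - <<'E'
from h import *
from cell import cams,telemetry
s=telemetry.observe(); c=cams.capture("wrist"); p,r=wristpose(c,s)
w=lambda x,y,z:plane(c,170+x/6,160+y/6,z,p,r)
a,b=w(260,135,.1705),w(280,450,.1705)
print(a,b,np.arctan2(-(b-a)[1],-(b-a)[0])+.0375)
for C in ([.632,.012],[.632,.0135],[.634,.0125]):
  for q in (a,b): print(np.arctan2(C[1]-q[1],C[0]-q[0])+.0375)
# neighbours ticks 5deg either side at outer end
for x,y in ((208,350),(340,350),(145,342),(403,342)): 
  t=w(x,y,.16); print(t)
E
```

```text
[0.58813994 0.01366111 0.1705    ] [0.56178331 0.01394829 0.1705    ] 0.026604624308326413
-0.0003548950032810777
0.009760318960010748
0.0338267064359261
0.031115731041311046
0.012186829301102441
0.01744792869904623
[0.56653867 0.02104154 0.16      ]
[0.56615689 0.00979644 0.16      ]
[0.56744798 0.02634367 0.16      ]
[0.56670275 0.00439152 0.16      ]
```

Judged against the neighbouring 5° ticks, the line is about 1.5 mm (0.024 rad) short of the mark. I'll nudge 2 mm more, then back off.

Request:
play_rows([
  [0,0,0.001,0,0],
  [0,0,0.001,0,0],
  [0,0,0,0,0],
  [0,0,0,0,0],
  [0,0,0,0,0],
])

```text
time_s: 11.5
tool_pos: [0.5515, -0.004, 0.1579]
ee_rot: [3.141, -0.054, -0.0]
force: [-0.6, -1.4, 0.2]
gripper_width: 0.007
```

Request:
play_rows([
  [0,0,-0.005,0,0],
  [0,0,-0.01,0,0],
  [0,0,-0.02,0,0],
  [0,0,-0.02,0,0],
  [0,0,-0.005,0.01,0],
])

```text
time_s: 12.0
tool_pos: [0.5508, -0.0659, 0.167]
ee_rot: [-3.141, 0.057, 0.004]
force: [0.2, -0.4, 0.2]
gripper_width: 0.007
```

Request:
play_rows([
  [0,-0.01,0,0.04,0],
  [0,-0.02,0,0.05,0],
  [0,-0.03,0.02,0.03,0],
  [0,-0.03,0.03,0,0],
  [0,0,0,0,0],
])

```text
time_s: 12.5
tool_pos: [0.4603, -0.0114, 0.2865]
ee_rot: [-3.14, 0.051, -0.003]
force: [-0.7, -0.7, 0.3]
gripper_width: 0.01
```

Request:
play_rows([
  [0,0,0,0,0],
  [0,0,0,0,0],
  [0,0,0,0,0],
  [0,0,0,0,0],
  [0,0,0,0,0],
])

```text
time_s: 13.0
tool_pos: [0.4632, -0.0143, 0.2839]
ee_rot: [-3.141, 0.055, 0.001]
force: [-0.3, -0.2, -0.0]
gripper_width: 0.004
```

```bash
python3 - <<'E'
from h import *
from cell import cams,telemetry
import cv2,pickle
s=telemetry.observe(); c=cams.capture("wrist"); pickle.dump((s,c),open("w9.pkl","wb"))
print(s["time_s"],s["tool_pos"],s["force"])
cv2.imwrite("pics/w9.png",cv2.resize(c["color"],None,fx=1.5,fy=1.5))
cv2.imwrite("pics/z9.png",cv2.resize(c["color"][0:150,180:330],None,fx=4,fy=4,interpolation=2))
a=cams.capture("scene")["color"][140:275,180:350]; b=cams.capture("side")["color"][130:265,180:350]
cv2.imwrite("pics/s9.png",cv2.resize(np.hstack([a,b]),(800,318),interpolation=2))
E
```

```text
13.0 [ 0.46324605 -0.01433146  0.28391659] [-0.30715208 -0.19370742 -0.03813669]
```

View pics/w9.png

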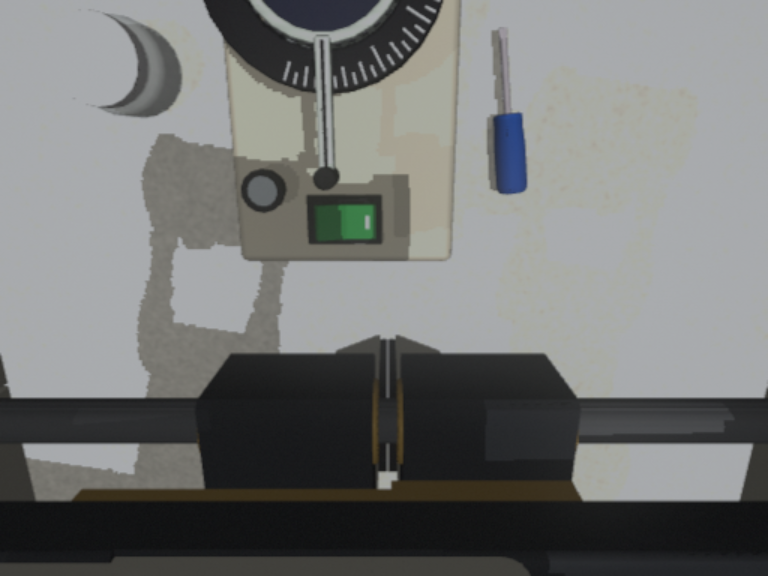

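View pics/z9.png

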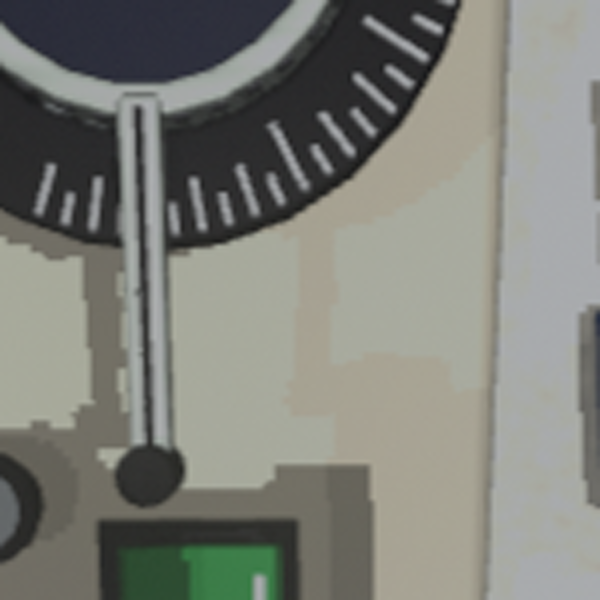

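View pics/s9.png

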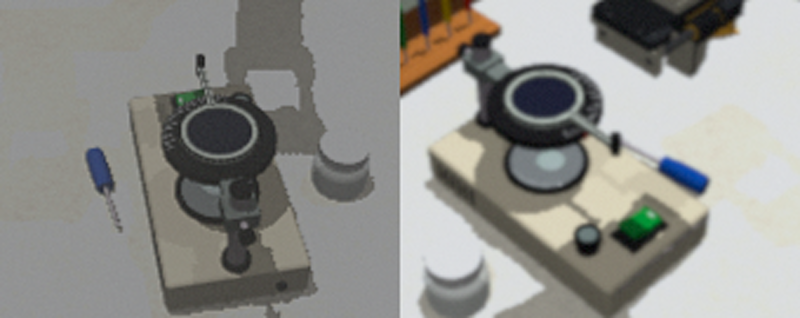

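The hand is clear, the red bar is hidden under the lever, and the rocker is on with its lit half flat. Final angle check:

```bash
python3 - <<'E'
from h import *
import pickle
s,c=pickle.load(open("w9.pkl","rb")); p,r=wristpose(c,s)
w=lambda x,y,z:plane(c,180+x/4,y/4,z,p,r)
a,b=w(138,105,.1705),w(150,440,.1705)
print(a,b,"dir",np.arctan2(-(b-a)[1],-(b-a)[0])+.0375)
print("knob dir",[np.arctan2(C[1]-q[1],C[0]-q[0])+.0375 for C in ([.632,.012],[.632,.0135]) for q in (b,w(150,468,.182))])
for pr in (((93,230),(202,228)),((40,213),(254,213))):
  t=[w(x,y,.16) for x,y in pr]; m=(t[0]+t[1])/2; li=a+(b-a)*(m[0]-a[0])/(b[0]-a[0]); print("mid ticks",m,"line there",li, "ang",(m[1]-li[1])/.064)
E
```

```text
[0.58837019 0.01436874 0.1705    ] [0.52676388 0.01636775 0.1705    ] dir 0.005063260914044063
knob dir [np.float64(-0.0039804854929144096), np.float64(0.007221277456016022), np.float64(0.010256110934179281), np.float64(0.020846429836942217)]
mid ticks [0.5675705  0.01529294 0.16      ] line there [0.5675705  0.01504365 0.1705    ] ang 0.003895039088174987
mid ticks [0.57056005 0.01518166 0.16      ] line there [0.57056005 0.01494665 0.1705    ] ang 0.003672093163107899
```

All estimates put the lever within about 0.02 rad of the mark. Handing in.

```bash
python3 -c "
from cell import ctrl; print(ctrl.sign_off())"
```

```text
the job is handed in; nothing more can be done
None
```

The lamp is switched on, the lever stands on the red mark with the hand clear, and the job was handed in at about 13 s of the 54 s allowed. No verdict was reported.

- **Rocker:** I pressed the raised half with the closed fingertips down to its stop. The tip ended at z = 0.074 m with about 23 N of wrist force. Afterwards the white line stood 18 mm out from the pivot, which matches fully on, and that half still looked flat in the last pictures.
- **Lever:** I pushed it round from about 0.74 rad with the outside of the closed fingers. Wrist force was about 3 N at most in the readings during the push, and the lever was never gripped or lifted. The hand then backed away to the -y side and up.
- **Final angle:** The line direction and the scale ticks gave about 0.004–0.005 rad. Estimates from the knob and lever end ranged from -0.004 to 0.021 rad, depending on the assumed centre, all inside the 0.06 rad limit.
- **Bystanders:** The crystal, loupe, jar and screwdriver looked unmoved in the last views, judged by eye. I did not measure them, and I did not check the other bystanders after the moves; the arm did not go near them.
- **Disagreement:** Early single-camera estimates of the ring centre differed by about 1 cm between the scene and side views, so I used the wrist camera's closer view instead.

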